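Set up the colour mill and hold its lid open for filling

ROBOT

A 6-joint arm with a two-finger parallel gripper is mounted at the origin on a cart in front of the work surface, level with it; the furniture and walls round the work are solid. World frame = base frame: x ahead of the robot, y to its left, z up, the work surface at z = 0. Lengths are in m, angles in rad, forces in N, time in s.
With the tool pointing down it reaches from about 0.25 to 0.85 m from the base axis. Payload 12.5 kg.
Tool frame: the origin (TCP) lies midway between the tips of the shut fingers; the grasp point (between the pads) lies 19 mm behind it (r.grip_point_offset is the distance from the TCP to the grasp point, in m); z points along the fingers, y is the line along which they close (so a half turn about z gives the same grasp; the last joint's range is limited). The gripper opens to 93 mm and grips with 3 to 60 N. Pads are 15 mm wide; open, the fingers measure 128 mm over their backs; the gripper's body (75 mm by 188 mm) begins 65 mm behind the grasp point.
Start: joints at [-1.271, 0.351, 1.652, -0, 1.139, -0.085], TCP at [0.206, -0.51, 0.219] pointing down, gripper open.
Joint ranges: [-2.75, 2.75], [-0.79, 2.1], [0.01, 2.65], [-1.57, 4.71], [0.07, 3.14], [-2.87, 2.87]. Speed limits (rad/s): [2.22, 2.22, 2.79, 3.14, 3.14, 3.14].

INTERFACE

Orientations are given as a unit quaternion [x, y, z, w].
In Python, from bench import r, cams, ticket gives the robot as it stands.
- The arm moves only by the tool servo_tool, never from a script. Its argument "motion" is a list of rows, each a list of 5 numbers: the gripper command: -1 is fully open, 1 is shut, values between are in proportion, then the shift along the tool's x, y, z in m, then the turn about the tool's z in degrees. In form: [[hand, tx, ty, tz, yaw], ...]. A call has 1 to 10 rows; each row shifts and turns the commanded pose from where the row before left it, along the tool's axes as they then stand; what a row does not reach is not made up. A row lasts 1/12 s, in which the tool goes at most 41.7 mm and 7.16 degrees, less where a joint would pass 70% of its speed; a pose out of reach is approached as far as the arm can. A call is refused whole if a number of a shift passes 0.0417 or a number of a turn 7.16, either way. A call with a gripper value outside its range is refused whole. The fingers move at their own pace and stop on an object; "newtons" is the grip in N (left out, the last holds). Time passes only in rows, so rows that do not move let the fingers close. It gives the time, the measured TCP pose, the force, the opening and the grip force at its end, in the units of the state.
- r.sense(): the state, without advancing time (a new reading comes with each control period).
- cams.capture(name): name is "scene" or "top" or "wrist"; returns the picture (480x640x3 uint8, blue, green, red); there is no depth.
- cams.camera_params(name): a dict with "fx", "fy", "cx", "cy" (pixels), "dist_coeffs" ([k1, k2, p1, p2, k3] as OpenCV has them; the pictures are not rectified), "rvec" (rotation vector, rad) and "tvec" (3), from world to camera coordinates, as OpenCV has them. Camera axes: x right, y down, z forward; pixel columns grow to the right and rows downward; lengths in m; the calibration is good to about 2 mm. A picture is of the moment at which its call begins: read the wrist's pose just before it. camera_params takes no time and is no camera call; for the wrist camera it gives the pose at the moment of the call.
- ticket.close_job(): hands the job in; it is judged then, once.
The state is a dict: "time_s": time; "q": joint angles; "joint_velocities": joint speeds; "joint_efforts": joint torques, N m; "ee_pos": TCP position; "orientation": TCP orientation; "contact_force": force on the tool from outside, world axes, zero at the start; "ft_torque": the same for the moment, N m; "width": opening from 0.0 (shut) to 1.0 (fully open); "gripper_force": force on a finger pad.
Only numpy, scipy, OpenCV 4.12 (cv2) and the standard library are available. Lean on these libraries where they do the work, as an engineer would, in place of code of your own. Each camera call takes 0.05 s, during which the arm holds its last target. There are 200 camera calls.

TASK

Get the little bench mill ready for a colleague to pour colour into it: set the steel grinding jar, lid still shut, gently on the mill's base with its knob on the side of the base's dial and switch, so that it drops right down over the three locating pegs, and let go of it. Then open the jar's lid by its round black knob: whether its quarter-turn catch is caught shows only when you pull up lightly on the knob, and if the lid does not come, a quarter turn of the knob frees it (but would catch a free one). Swing the lid up well past half way to upright and finish while still holding it open with the gripper, for it falls shut if let go, with the jar still fully down on its pegs and the other things on the table left where they are.

Things in the scene. Friction and masses are not known exactly. Their poses are not given: they have to be found in the camera images.
- jar_mid (a point): Centre of the loose upright grinding jar, 38 mm above its underside: a steel box with an aluminium lid, 90 mm along x, 60 mm along y, 76 mm high (81 with lid), 0.9 kg in all. +x points to the lid's hinge, -x to the knob and the slotted keeper (42 mm wide, juts out to 97 mm from centre, top 63 mm up). Grasp it across the 60 mm width at mid-length, 38 to 50 mm up; the knob's top is 117 mm up.
- jar_foot (a point): Centre of the jar's underside, axes as jar_mid. It has three blind round sockets, 11 mm wide and 13 mm deep, at (-30, 0), (28, 18) and (28, -18) mm along the jar's x and y, which drop over the base's pegs (1.5 mm play all round).
- mill_base: Fixed white drive base, 176 x 118 mm, dial and rocker switch on its front (-x) face. Origin at table level under the seat's centre. The seat is an aluminium plate, top 50 mm up, with three steel pegs 8 mm thick, 11 mm high, tapered tips, at (-30, 0), (28, 18), (28, -18) mm in x, y. Seated, the jar's axes match the base's and jar_mid is 88 mm straight above this origin.
- knob_mid (a point): Centre of the round, ridged black knob on the lid's front tongue, at the height to grip: 28 mm wide, 24 mm high on a thinner neck, axis square to the lid. Lid shut: 70 mm from the jar's middle along its -x, 104 mm above its underside; lid and tongue (24 mm wide) lie 23 mm lower. Its axes are the lid's (the jar's while shut); it moves with the lid, not with the knob's turning.
- catch_slot (a point): Centre of the slot in the keeper under the knob, fixed to the jar. A cross bar on the knob's stud sits hidden under it: along the slot (jar's x, within 45 degrees) the lid is free; across it the lid is caught, with about 2 mm lift at the knob. The knob has no stops or marks, 0.04 N m friction; a quarter turn either way frees a caught lid but catches a free one. Start: either, unseen.
- lid_hinge (a point): Middle of the lid's hinge line, which runs along the jar's y: 44 mm along the jar's +x from its middle, 76 mm above its underside. Lid shut, knob_mid is 114 mm in front of it and 28 mm above it.
- jar_lid (a joint): Lid angle in rad: 0 shut, grows as the knob's end swings up and back, stop at 1.3. Lid and knob weigh about 0.1 kg and fall shut from any angle when let go. Pulling a caught knob with more than about 3 N rocks the jar back on its base instead of opening the lid; lowered again, it settles back on the pegs.
- dish: Little white porcelain colour dish, 68 mm wide, 18 mm high; origin at its foot. Leave alone.
- pot: Small blue screw pot, 50 mm high; origin at its foot. Leave alone.
- flux: Small brown jar, 47 mm wide, 51 mm high; origin at its foot. Leave alone.
- cup: Plain white cup, 87 mm wide, 80 mm high; origin at its foot. Leave alone.
- tin: Flat green tin box, 89 x 121 x 32 mm; origin at its foot. Leave alone.

How it is judged:
By the outcome, as a careful person would: the job done as asked, in the order asked, and still so for the second after the job is handed in, while the arm keeps its last pose, push and grip.
It also fails if it takes over 67 s, if anything falls off the work surface, if the arm or the gripper's body presses on something with over 40 N, if the wrist force passes 120 N, or if a joint passes its speed limit or range.

## Working session

There is one attempt and no reset: what is moved stays moved. The work goes in short steps, Python scripts to look and compute and a tool call to move; the robot and the scene stay as the last step left them, time stands still between calls to the robot, and variables do not carry over. Pictures are saved under pics/ and viewed, at most 10 in all, crops included, and the job is handed in when it is done.

Besides the shell and the picture viewer there is one more tool, called after "Emit:" by a JSON object that holds its "method" and its "body". servo_tool: Moves the arm, as the interface text tells. Its arguments: {"type":"object","properties":{"motion":{"type":"array","items":{"type":"array","items":{"type":"number"}}},"newtons":{"type":"number"}},"required":["motion"]}

```bash
ls; mkdir -p pics
python3 - <<'E'
from bench import r,cams
import cv2,numpy as np
print(r.sense())
for n in("scene","top"):
    cv2.imwrite(f"pics/{n}0.png",cams.capture(n))
    p=cams.camera_params(n);print(n,p)
E
```

```text
pics
{'time_s': 0.0, 'q': array([-1.27057903e+00,  3.51231977e-01,  1.65241812e+00, -4.46805696e-06,
        1.13910374e+00, -8.46006813e-02]), 'joint_velocities': array([-1.44001993e-03,  3.58066651e-05, -3.08377051e-04,  3.98129410e-04,
       -1.23309753e-03,  2.58840558e-04]), 'joint_efforts': array([ 1.50792774e-03, -4.97324145e+01, -2.85255289e+01,  6.99910498e-02,
        2.56767590e-02, -1.30261255e-04]), 'ee_pos': array([ 0.20638512, -0.50943845,  0.21810603]), 'orientation': array([ 9.81546083e-01,  1.91224867e-01, -6.44882817e-05, -5.77003579e-04]), 'contact_force': array([-0.71401089, -0.16242198, -0.61751813]), 'ft_torque': array([-0.00740987, -0.04030736,  0.02474849]), 'gripper_force': 0.0, 'width': 1.0001703201662508}
scene {'fx': 518.4998884702545, 'fy': 518.4998884702545, 'cx': 321.3428780749955, 'cy': 242.64787000240474, 'dist_coeffs': array([-0.12809534,  0.        ,  0.        ,  0.        ,  0.        ]), 'rvec': array([ 0.89439522, -2.48208748,  1.12764081]), 'tvec': array([0.47724152, 0.30354671, 0.92053499])}
top {'fx': 548.3033395364212, 'fy': 548.3033395364212, 'cx': 324.4822430569243, 'cy': 242.85222680581384, 'dist_coeffs': array([-0.00516665,  0.        ,  0.        ,  0.        ,  0.        ]), 'rvec': array([ 2.11417412, -2.08545231,  0.24974677]), 'tvec': array([0.01328208, 0.58477101, 1.1274918 ])}
```

View pics/top0.png

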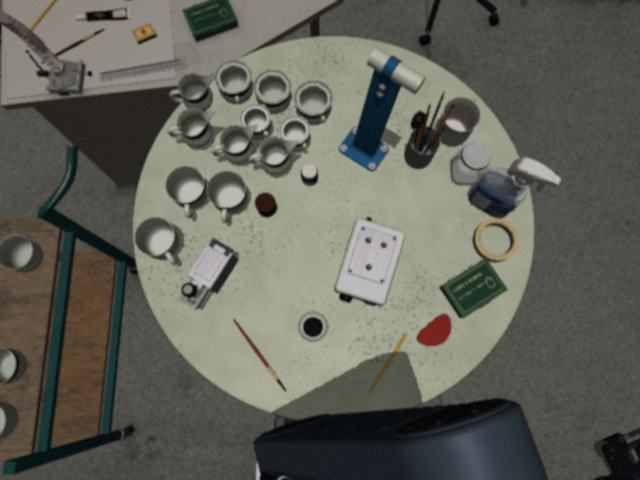

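View pics/scene0.png

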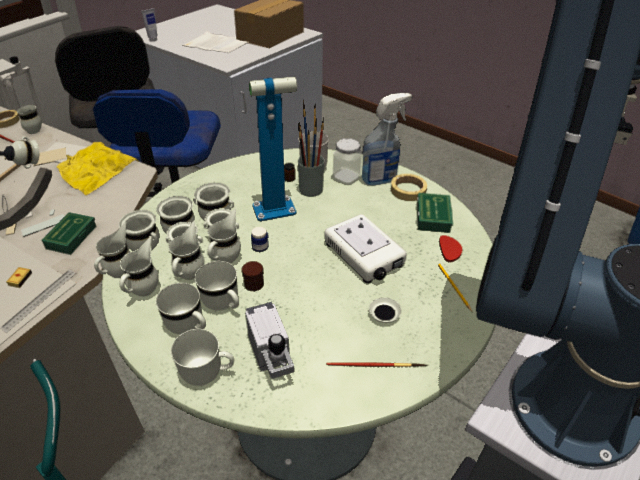

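The top view shows the jar at about (208,273) with its knob at (189,290). The mill base is at (370,262) with its dial at (345,297). The dish (313,326), flux (265,204) and cup (157,240) lie nearby. I'll enlarge the jar and base.

Run:
```python
import cv2,numpy as np
a=cv2.imread("pics/top0.png")
j=cv2.resize(a[230:320,165:245],None,fx=5,fy=5,interpolation=cv2.INTER_CUBIC)
b=cv2.resize(a[215:310,330:410],None,fx=5,fy=5,interpolation=cv2.INTER_CUBIC)
o=np.zeros((475,800,3),np.uint8);o[:450,:400]=j;o[:475,400:]=b
cv2.imwrite("pics/crop1.png",o)
```

```text
(no output)
```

View pics/crop1.png

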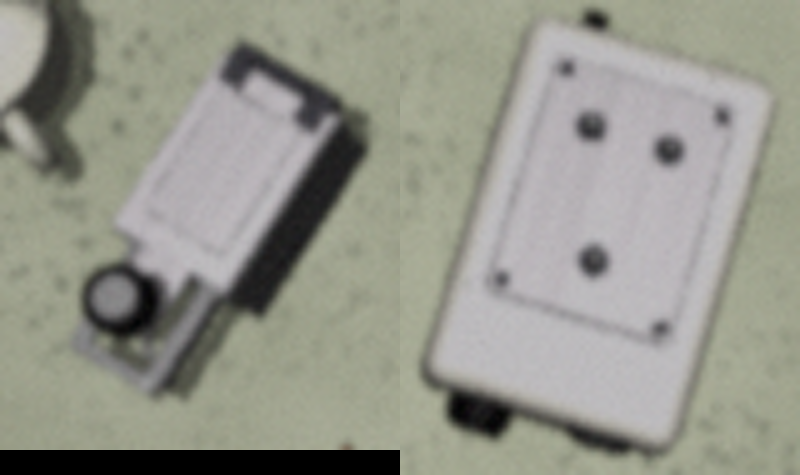

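Pegs at crop (593,126), (669,150) and (594,261). Jar lid corners at (118,222), (228,290), (338,105) and (243,42), with the knob top at (118,297). Next I fit the poses.

```bash
cat > h.py <<'E'
from bench import r,cams
import cv2,numpy as np
from scipy.optimize import least_squares
from scipy.spatial.transform import Rotation as R
def proj(P,c):
    return cv2.projectPoints(np.asarray(P,float).reshape(-1,1,3),c["rvec"],c["tvec"],np.array([[c["fx"],0,c["cx"]],[0,c["fy"],c["cy"]],[0,0,1]]),c["dist_coeffs"])[0][:,0]
def place(v,L):
    L=np.asarray(L,float);c,s=np.cos(v[2]),np.sin(v[2])
    return np.c_[v[0]+c*L[:,0]-s*L[:,1],v[1]+s*L[:,0]+c*L[:,1],L[:,2]]
def fit(L,px,c,x0):
    f=least_squares(lambda v:(proj(place(v,L),c)-px).ravel(),x0)
    return f.x,np.round(f.fun.reshape(-1,2),1)
def tool():
    s=r.sense();m=R.from_quat(s["orientation"]).as_matrix()
    return s,m
E
python3 - <<'E'
from h import *
c=cams.camera_params("top")
pb=np.array([[594,261],[593,126],[669,150]])*[.2,.2]+[250,215]
print(fit([[-.03,0,.057],[.028,.018,.057],[.028,-.018,.057]],pb,c,[.5,0,0]))
pj=np.array([[118,222],[228,290],[338,105],[243,42],[118,297]])*.2+[165,230]
print(fit([[-.045,.03,.081],[-.045,-.03,.081],[.045,-.03,.079],[.045,.03,.079],[-.07,0,.117]],pj,c,[.5,.3,-.5]))
s,m=tool();print(m)
w=cams.camera_params("wrist");Rw=cv2.Rodrigues(w["rvec"])[0];print("cam in tool",m.T@(-Rw.T@w["tvec"]-s["ee_pos"]),m.T@Rw.T)
E
```

```text
(array([ 0.56267293, -0.0846405 , -0.29343203]), array([[-0.1,  0. ],
       [-0.2, -0. ],
       [ 0.3, -0. ]]))
(array([ 0.53392394,  0.26270361, -0.52035955]), array([[-0.8, -0.6],
       [ 0.8,  0. ],
       [ 2. ,  1.4],
       [-2.4,  0.2],
       [ 0.4, -1. ]]))
[[ 9.26864392e-01  3.75396184e-01 -3.21872424e-04]
 [ 3.75396316e-01 -9.26863894e-01  9.62881615e-04]
 [ 6.31301553e-05 -1.01329040e-03 -9.99999485e-01]]
cam in tool [ 0.06901713 -0.00021445 -0.16515929] [[-6.40905285e-04 -9.68431589e-01 -2.49278654e-01]
 [ 9.99999464e-01 -4.18037306e-04 -9.46990067e-04]
 [ 8.12887318e-04 -2.49279127e-01  9.68431338e-01]]
```

Emit:
{"method": "servo_tool", "body": {"motion": [[-1, 0.027, -0.027, 0, 0], [-1, 0.027, -0.027, 0, 0], [-1, 0.027, -0.027, 0, 0], [-1, 0.027, -0.027, 0, 0], [-1, 0.027, -0.027, 0, 0], [-1, 0.027, -0.027, 0, 0], [-1, 0.027, -0.027, 0, 0], [-1, 0.027, -0.027, 0, 0], [-1, 0.027, -0.027, 0, 0], [-1, 0.027, -0.027, 0, 0]]}}

```text
time_s: 0.93
ee_pos: [0.3555, -0.1563, 0.2186]
orientation: [0.982, 0.191, 0.0, 0.0]
contact_force: [0.9, -0.1, 0.7]
width: 1.002
gripper_force: 0.0
```

Emit:
{"method": "servo_tool", "body": {"motion": [[-1, 0.027, -0.027, 0, 0], [-1, 0.027, -0.027, 0, 0], [-1, 0.027, -0.027, 0, 0], [-1, 0.027, -0.027, 0, 0], [-1, 0.027, -0.027, 0, 0], [-1, 0.027, -0.027, 0, 0], [-1, 0.027, -0.027, 0, 0], [-1, 0.027, -0.027, 0, 0], [-1, 0.027, -0.027, 0, 0], [-1, 0.027, -0.027, 0, 0]]}}

```text
time_s: 1.77
ee_pos: [0.5045, 0.1955, 0.2184]
orientation: [0.982, 0.191, -0.0, 0.0]
contact_force: [0.4, -0.4, -0.2]
width: 0.999
gripper_force: 0.0
```

Emit:
{"method": "servo_tool", "body": {"motion": [[-1, 0.027, -0.027, 0, -7.1], [-1, 0.027, -0.027, 0, -7.1], [-1, 0, 0, 0, -7.1], [-1, 0, 0, 0, -7.1], [-1, 0, 0, 0, -7.1], [-1, 0, 0, 0, -7.1], [-1, 0, 0, 0, -7.1], [-1, 0, 0, 0, -7.1], [-1, 0, 0, 0, -7.1], [-1, 0, 0, 0, -7.1]]}}

```text
time_s: 2.6
ee_pos: [0.5294, 0.2653, 0.2182]
orientation: [0.686, 0.728, -0.0, -0.0]
contact_force: [0.1, 0.4, -0.2]
width: 1.001
gripper_force: 0.0
```

Emit:
{"method": "servo_tool", "body": {"motion": [[-1, 0, 0, 0, -7.1], [-1, 0, 0, 0, -7.1], [-1, 0, 0, 0, -7.1], [-1, 0, 0, 0, -7.1], [-1, 0, 0, 0, -7.1], [-1, 0, 0, 0, -7.1], [-1, 0, 0, 0, -7.1], [-1, 0, 0, 0, -7.1], [-1, 0, 0, 0, 0], [-1, 0, 0, 0, 0]]}}

```text
time_s: 3.43
ee_pos: [0.5295, 0.2653, 0.2184]
orientation: [0.262, 0.965, -0.0, -0.0]
contact_force: [0.2, 0.7, 0.3]
width: 0.996
gripper_force: 0.0
```

Run:
```python
from h import *
s,m=tool();print(s["time_s"],s["ee_pos"],s["q"],np.degrees(np.arctan2(m[1,0],m[0,0])),s["contact_force"])
c=cams.camera_params("wrist")
cv2.imwrite("pics/w1.png",cams.capture("wrist"))
import json;json.dump({k:np.asarray(v).tolist() for k,v in c.items()},open("w1.json","w"))
```

```text
3.4333 [0.52947039 0.26530877 0.21836282] [ 3.85894122e-01  4.27844541e-01  1.53826354e+00  4.85849666e-05
  1.17604156e+00 -6.54713189e-01] 149.62133132290268 [0.19567518 0.69695609 0.30020647]
```

View pics/w1.png

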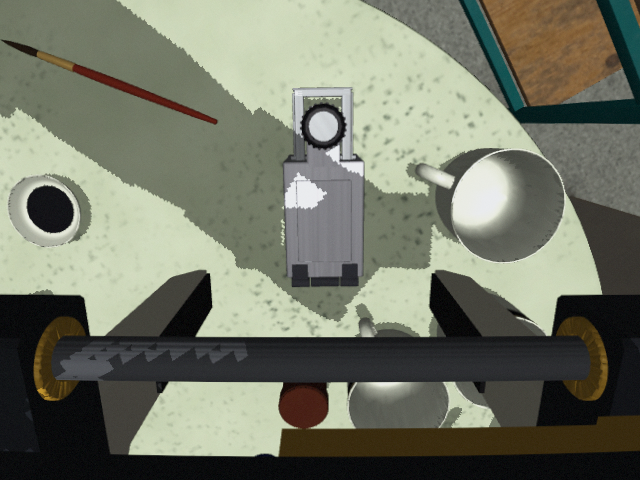

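The wrist view shows the jar nearly aligned with the tool. The lid's front corners are at (285,161) and (364,161), the knob top is at (323,126), and the keeper's front corners are at (293,89) and (352,89). The back corners are near (287,285) and (363,285).

Run:
```python
from h import *
import json
c={k:np.array(v) for k,v in json.load(open("w1.json")).items()}
for k in("fx","fy","cx","cy"):c[k]=float(c[k])
px=np.array([[285,161],[364,161],[323,126],[293,89],[352,89]],float)
L=[[-.045,-.03,.081],[-.045,.03,.081],[-.07,0,.117],[-.097,-.021,.063],[-.097,.021,.063]]
v,res=fit(L,px,c,[.53,.26,-.52]);print(v,np.degrees(v[2]),res)
print(proj(place(v,[[.045,-.03,.081],[.045,.03,.081],[.045,0,.081]]),c))
s,m=tool();print("tool shift",m.T@(np.r_[v[:2],s["ee_pos"][2]]-s["ee_pos"]))
```

```text
[ 0.53384687  0.26675476 -0.51708464] -29.626767630105824 [[-3.2  1.6]
 [ 1.8  0.4]
 [ 0.8  0.3]
 [ 0.9 -0.7]
 [-0.4 -1.5]]
[[286.05617253 280.90435617]
 [364.29342886 279.89985975]
 [325.16556334 280.42014452]]
tool shift [-2.99633379e-03  3.45218022e-03 -2.04719637e-06]
```

Emit:
{"method": "servo_tool", "body": {"motion": [[-1, -0.003, 0.003, 0.02, -0.75], [-1, 0, 0, 0.035, 0], [-1, 0, 0, 0.035, 0], [-1, 0, 0, 0.035, 0], [-1, 0, 0, 0.035, 0], [-1, 0, 0, 0.02, 0], [-1, 0, 0, 0.011, 0], [-1, 0, 0, 0, 0], [-1, 0, 0, 0, 0]]}}

```text
time_s: 4.23
ee_pos: [0.5341, 0.2666, 0.0283]
orientation: [0.255, 0.967, 0.0, 0.0]
contact_force: [0.1, 0.9, 0.2]
width: 1.001
gripper_force: 0.0
```

Emit:
{"method": "servo_tool", "body": {"motion": [[0, 0, 0, 0, 0], [0.2, 0, 0, 0, 0], [0.3, 0, 0, 0, 0], [0.6, 0, 0, 0, 0], [1, 0, 0, 0, 0], [1, 0, 0, 0, 0], [1, 0, 0, 0, 0], [1, 0, 0, 0, 0]], "newtons": 35}}

```text
time_s: 4.9
ee_pos: [0.5338, 0.2664, 0.028]
orientation: [0.254, 0.967, -0.0, 0.0]
contact_force: [-1.7, -2.6, 4.7]
width: 0.641
gripper_force: 35.0
```

Emit:
{"method": "servo_tool", "body": {"motion": [[1, 0, 0, -0.01, 0], [1, 0, 0, -0.02, 0], [1, 0, 0, -0.03, 0], [1, 0, 0, -0.03, 0], [1, 0, 0, -0.02, 0], [1, 0, 0, -0.01, 0], [1, 0, 0, 0, 0]]}}

```text
time_s: 5.48
ee_pos: [0.5342, 0.2667, 0.1494]
orientation: [0.254, 0.967, 0.001, 0.001]
contact_force: [0.6, 0.1, -8.5]
width: 0.638
gripper_force: 35.0
```

Emit:
{"method": "servo_tool", "body": {"motion": [[1, -0.012, -0.01, 0, 0], [1, -0.025, -0.021, 0, 0], [1, -0.025, -0.022, 0, 0], [1, -0.025, -0.022, 0, 0], [1, -0.025, -0.022, 0, 0], [1, -0.025, -0.022, 0, 0], [1, -0.025, -0.022, 0, 0], [1, -0.025, -0.022, 0, 0], [1, -0.015, -0.011, 0, 0], [1, 0, 0, 0, -4]]}}

```text
time_s: 6.32
ee_pos: [0.6244, 0.0119, 0.1452]
orientation: [0.222, 0.975, -0.001, -0.001]
contact_force: [0.9, 0.8, -8.4]
width: 0.645
gripper_force: 35.0
```

Emit:
{"method": "servo_tool", "body": {"motion": [[1, 0, 0, 0, -4.7], [1, 0, 0, 0, -4], [1, 0, 0, 0, 0], [1, 0, 0, 0, 0]]}}

```text
time_s: 6.65
ee_pos: [0.6234, 0.0157, 0.1459]
orientation: [0.146, 0.989, -0.0, -0.001]
contact_force: [0.5, 0.1, -8.2]
width: 0.642
gripper_force: 35.0
```

Run:
```python
from h import *
s,m=tool();print(s["time_s"],s["ee_pos"],s["q"],np.degrees(np.arctan2(m[1,0],m[0,0])),s["contact_force"])
c=cams.camera_params("wrist")
cv2.imwrite("pics/w2.png",cams.capture("wrist"))
import json;json.dump({k:np.asarray(v).tolist() for k,v in c.items()},open("w2.json","w"))
```

```text
6.65 [0.62340046 0.01573669 0.14586623] [-4.94127803e-02  5.61410125e-01  1.51534781e+00  3.65939104e-05
  1.06767743e+00 -1.32647105e+00] 163.16898335422533 [ 0.5215925   0.10178661 -8.15146816]
```

View pics/w2.png

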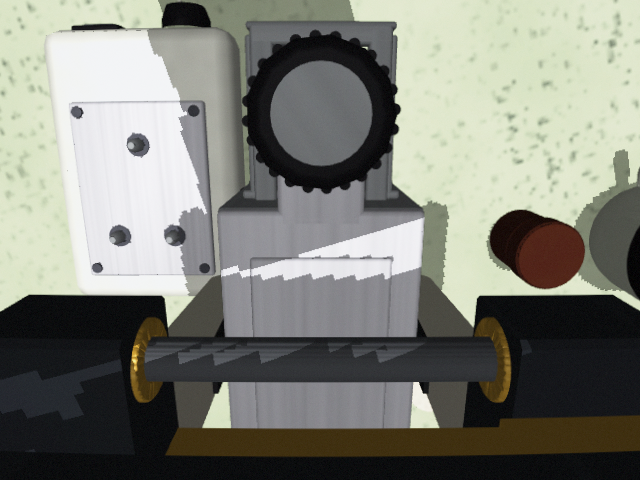

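The pegs are in view at about (138,145), (119,236) and (174,236). The held jar shows its knob top at (321,112), lid front corners at (219,211) and (424,211), and keeper corners at (247,22) and (397,22). I'll take one crop for accuracy.

Run:
```python
import cv2,numpy as np
a=cv2.imread("pics/w2.png")
cv2.imwrite("pics/crop2.png",cv2.resize(a[90:285,60:225],None,fx=3,fy=3,interpolation=cv2.INTER_CUBIC))
```

```text
(no output)
```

View pics/crop2.png

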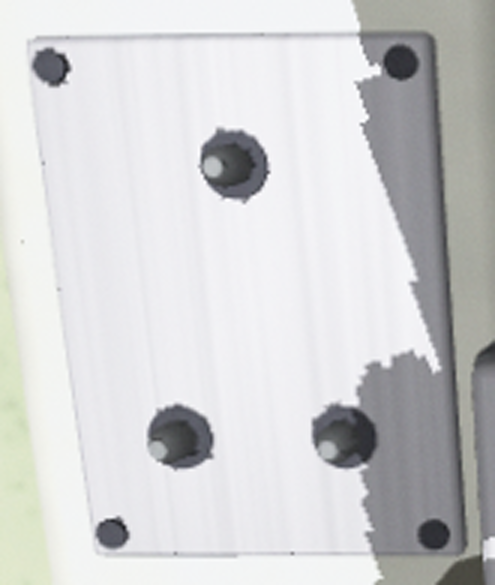

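The collars (z=50) are at crop (234,165), (180,437) and (344,436). The peg tips (z=61) are at (211,167), (158,449) and (326,450).

Run:
```python
from h import *
import json
c={k:np.array(v) for k,v in json.load(open("w2.json")).items()}
for k in("fx","fy","cx","cy"):c[k]=float(c[k])
px=(np.array([[234,165],[180,437],[344,436],[211,167],[158,449],[326,450]])+.5)/3-.5+[60,90]
P=[[-.03,0],[.028,-.018],[.028,.018]]
L=[[*p,.0505] for p in P]+[[*p,.061] for p in P]
b,res=fit(L,px,c,[.56,-.085,-.29]);print("base",b,np.degrees(b[2]),res.tolist())
for i in (slice(0,3),slice(3,6)): print(fit(L[i],px[i],c,b)[0])
s,m=tool();z=s["ee_pos"][2]
px=np.array([[219,211],[424,211],[321,112],[247,22],[397,22]],float)
L=np.array([[-.045,-.03,.081],[-.045,.03,.081],[-.07,0,.117],[-.097,-.021,.063],[-.097,.021,.063]])
f=least_squares(lambda v:(proj(place(v,L+[0,0,v[3]]),c)-px).ravel(),[*s["ee_pos"][:2],-.3,z-.028])
j=f.x;print("jar",j,np.degrees(j[2]),np.round(f.fun,1), z-j[3])
f=least_squares(lambda v:(proj(place(v,L+[0,0,z-.028]),c)-px).ravel(),[*s["ee_pos"][:2],-.3])
print("jar fixed z",f.x,np.round(f.fun,1))
print("jar in tool",m.T@(np.r_[f.x[:2],z]-s["ee_pos"]))
print("yaw turn tool deg",-np.degrees(b[2]-f.x[2]),"tool shift",m.T@np.r_[b[:2]-f.x[:2],0])
print("Rz tilt",m[:,2])
```

```text
base [ 0.56517714 -0.08338509 -0.2923461 ] -16.750197898197552 [[-0.1, -0.6], [-0.1, 0.2], [0.1, 0.4], [0.1, -0.4], [-0.5, 0.5], [0.4, 0.1]]
[ 0.56519274 -0.08337329 -0.29220322]
[ 0.56516274 -0.08339601 -0.29247939]
jar [ 0.62350801  0.01639829 -0.29570879  0.11516011] -16.942865742904 [-5.1 -1.9  4.6 -1.6  0.9  0.7  2.9  1.2 -3.9  1.4] 0.031087949275087193
jar fixed z [ 0.62358628  0.01636521 -0.29571188] [-7.8  0.6  7.4  0.9  0.9  0.7  1.1 -1.  -2.1 -0.8]
jar in tool [1.72142101e-04 5.88291473e-04 7.92889717e-08]
yaw turn tool deg -0.19284465991910524 tool shift [ 0.02699774 -0.11239598  0.00011581]
Rz tilt [-2.23932605e-03  1.50243535e-04 -9.99997481e-01]
```

Emit:
{"method": "servo_tool", "body": {"motion": [[1, 0.003, -0.012, 0, -0.2], [1, 0.006, -0.025, 0, 0], [1, 0.006, -0.025, 0, 0], [1, 0.006, -0.025, 0, 0], [1, 0.006, -0.0254, 0, 0], [1, 0, 0, 0.01, 0], [1, 0, 0, 0.015, 0], [1, 0, 0, 0.01, 0], [1, 0, 0, 0, 0], [1, 0, 0, 0, 0]]}}

```text
time_s: 7.53
ee_pos: [0.5661, -0.0842, 0.1122]
orientation: [0.144, 0.99, 0.0, -0.001]
contact_force: [0.6, -0.9, -8.2]
width: 0.642
gripper_force: 35.0
```

Run:
```python
from h import *
s,m=tool();print(s["time_s"],s["ee_pos"],np.degrees(np.arctan2(m[1,0],m[0,0])),s["contact_force"],m[:,2])
t=np.array([.62340046,.01573669])+np.array([0.56517714-.62358628,-0.08338509-.01636521])
print(m.T@np.r_[t-s["ee_pos"][:2],0])
```

```text
7.5333 [ 0.56610743 -0.08418874  0.11219946] 163.48742744572795 [ 0.56018417 -0.88899427 -8.20835718] [-1.27232319e-03  2.96482992e-04 -9.99999147e-01]
[ 1.11985382e-03 -1.49315560e-04  1.47197485e-06]
```

Emit:
{"method": "servo_tool", "body": {"motion": [[1, 0.0011, -0.0001, 0.008, 0.1], [1, 0, 0, 0.008, 0], [1, 0, 0, 0.004, 0], [1, 0, 0, 0.002, 0], [1, 0, 0, 0.002, 0], [1, 0, 0, 0.002, 0], [1, 0, 0, 0, 0]]}}

```text
time_s: 8.12
ee_pos: [0.5653, -0.0842, 0.0864]
orientation: [0.144, 0.99, 0.0, -0.0]
contact_force: [-0.2, -0.5, -7.5]
width: 0.641
gripper_force: 35.0
```

Emit:
{"method": "servo_tool", "body": {"motion": [[1, 0, 0, 0.0015, 0], [1, 0, 0, 0.0015, 0], [1, 0, 0, 0.0015, 0], [1, 0, 0, 0, 0]]}}

```text
time_s: 8.45
ee_pos: [0.5652, -0.0842, 0.0819]
orientation: [0.144, 0.99, 0.0, -0.0]
contact_force: [-0.2, -0.1, -7.7]
width: 0.64
gripper_force: 35.0
```

Emit:
{"method": "servo_tool", "body": {"motion": [[1, 0, 0, 0.0015, 0], [1, 0, 0, 0.001, 0], [1, 0, 0, 0.001, 0], [1, 0, 0, 0, 0]]}}

```text
time_s: 8.78
ee_pos: [0.5652, -0.0842, 0.0784]
orientation: [0.144, 0.99, 0.0, -0.0]
contact_force: [0.3, -1.6, -8.2]
width: 0.644
gripper_force: 35.0
```

Emit:
{"method": "servo_tool", "body": {"motion": [[1, 0, 0, 0.0005, 0], [1, 0, 0, 0.0005, 0], [1, 0, 0, 0, 0]]}}

```text
time_s: 9.03
ee_pos: [0.5654, -0.0841, 0.078]
orientation: [0.144, 0.99, -0.0, 0.0]
contact_force: [-1.8, 0.7, -1.4]
width: 0.645
gripper_force: 35.0
```

Emit:
{"method": "servo_tool", "body": {"motion": [[0, 0, 0, 0, 0], [-0.5, 0, 0, 0, 0], [-1, 0, 0, 0, 0], [-1, 0, 0, 0, 0], [-1, 0, 0, -0.01, 0], [-1, 0, 0, -0.025, 0], [-1, 0, 0, -0.04, 0], [-1, 0, 0, -0.04, 0], [-1, 0, 0, -0.02, 0], [-1, 0, 0, 0, 0]], "newtons": 20}}

```text
time_s: 9.87
ee_pos: [0.5675, -0.0846, 0.2187]
orientation: [0.144, 0.99, -0.0, 0.005]
contact_force: [-0.1, 0.2, 0.4]
width: 1.003
gripper_force: 0.0
```

Run:
```python
from h import *
s,m=tool();print(s["time_s"],s["ee_pos"],s["q"],np.degrees(np.arctan2(m[1,0],m[0,0])),s["contact_force"],m[:,2])
b=[0.56517714,-0.08338509,-0.2923461]
k=place(b,[[-.07,0,.135]])[0]
print(k,m.T@(k-s["ee_pos"]))
c=cams.camera_params("wrist");im=cams.capture("wrist")
L=[[-.045,-.03,.131],[-.045,.03,.131],[-.07,0,.167],[-.097,-.021,.113],[-.097,.021,.113]]
for p in proj(place(b,L),c): cv2.circle(im,tuple(int(round(t)) for t in p),3,(0,0,255),1);print(p)
cv2.imwrite("pics/w3.png",im)
```

```text
9.8667 [ 0.56749356 -0.08464487  0.21867998] [-2.29197818e-01  3.89199298e-01  1.59547561e+00  4.62889769e-06
  1.14786874e+00 -1.51033366e+00] 163.40342640677977 [-0.06809641  0.20598644  0.44653787] [ 0.0088132  -0.00205176 -0.99995906]
[ 0.49814721 -0.06321112  0.135     ] [0.07333234 0.00068759 0.08302141]
[270.10609044 158.25363001]
[370.98083049 158.45471365]
[320.75903697 114.10611193]
[286.11621799  69.41180424]
[355.27207605  69.56803115]
```

View pics/w3.png

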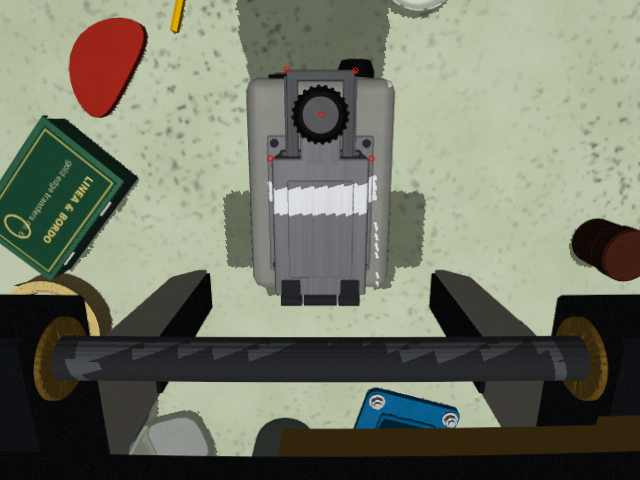

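The jar is seated, and the predicted marks fall on its knob at (321,114) and its corners. Now to the knob.

Emit:
{"method": "servo_tool", "body": {"motion": [[-1, 0.02, 0, 0, 0], [-1, 0.03, 0.0005, 0, 0], [-1, 0.0225, 0, 0.01, 0], [-1, 0, 0, 0.02, 0], [-1, 0, 0, 0.02, 0], [-1, 0, 0, 0.018, 0], [-1, 0, 0, 0.01, 0], [-1, 0, 0, 0.003, 0], [-1, 0, 0, 0, 0]]}}

```text
time_s: 10.67
ee_pos: [0.4956, -0.0629, 0.1309]
orientation: [0.144, 0.99, 0.0, -0.001]
contact_force: [-0.6, -0.4, 1.0]
width: 1.004
gripper_force: 0.0
```

```bash
cat > k.py <<'E'
from h import *
s,m=tool();print(s["time_s"],s["ee_pos"],s["q"][5],np.degrees(np.arctan2(m[1,0],m[0,0])),s["contact_force"],s["ft_torque"])
k=place([0.56517714,-0.08338509,-0.2923461],[[-.07,0,.137]])[0]
print(m.T@(k-s["ee_pos"]))
E
python3 k.py
```

```text
10.6667 [ 0.49556996 -0.06290512  0.1309219 ] -1.5004968646903742 163.39581310724273 [-0.58919475 -0.42604077  1.00568015] [ 0.05946554 -0.13631731 -0.02448271]
[-0.002546    0.00044253 -0.00608286]
```

Emit:
{"method": "servo_tool", "body": {"motion": [[-1, -0.0025, 0.0004, -0.006, 0], [-1, 0, 0, 0, 0], [0.2, 0, 0, 0, 0], [0.4, 0, 0, 0, 0], [0.6, 0, 0, 0, 0], [1, 0, 0, 0, 0], [1, 0, 0, 0, 0], [1, 0, 0, 0, 0], [1, 0, 0, 0, 0], [1, 0, 0, 0, 0]], "newtons": 10}}

```text
time_s: 11.5
ee_pos: [0.4985, -0.0633, 0.1376]
orientation: [0.144, 0.99, 0.0, -0.0]
contact_force: [-0.4, -0.6, 0.0]
width: 0.472
gripper_force: 0.0
```

```bash
python3 k.py
```

```text
11.5 [ 0.49850143 -0.06333332  0.13762302] -1.5000395108153612 163.39473012155452 [-0.40488242 -0.64643747  0.02635357] [ 0.0088154  -0.15591801 -0.03390899]
[3.74352772e-04 1.58692730e-05 6.23026559e-04]
```

Then wait for the fingers, and lift lightly.

Emit:
{"method": "servo_tool", "body": {"motion": [[1, 0, 0, 0, 0], [1, 0, 0, 0, 0], [1, 0, 0, 0, 0], [1, 0, 0, 0, 0], [1, 0, 0, 0, 0]]}}

```text
time_s: 11.92
ee_pos: [0.4984, -0.0634, 0.1376]
orientation: [0.144, 0.99, -0.0, -0.0]
contact_force: [-1.8, -0.3, 0.8]
width: 0.293
gripper_force: 10.0
```

Emit:
{"method": "servo_tool", "body": {"motion": [[1, 0, 0, -0.001, 0], [1, 0, 0, -0.001, 0], [1, -0.0005, 0, -0.001, 0], [1, 0, 0, 0, 0]]}}

```text
time_s: 12.25
ee_pos: [0.499, -0.0635, 0.1408]
orientation: [0.144, 0.99, -0.0, -0.0]
contact_force: [1.3, -0.0, -1.6]
width: 0.293
gripper_force: 10.0
```

```bash
python3 k.py
```

```text
12.25 [ 0.49902142 -0.06349465  0.14078193] -1.5001739408649992 163.40119040390843 [ 1.29246051 -0.04847689 -1.55377585] [-0.03126152 -0.15607269  0.00522588]
[9.18718436e-04 2.21198576e-05 3.78193738e-03]
```

Emit:
{"method": "servo_tool", "body": {"motion": [[1, 0, 0, -0.001, 0], [1, -0.0003, 0, 0, 0], [1, 0, 0, 0, 0]]}}

```text
time_s: 12.5
ee_pos: [0.4992, -0.0635, 0.1416]
orientation: [0.144, 0.99, 0.0, -0.0]
contact_force: [0.1, -0.9, -0.8]
width: 0.298
gripper_force: 10.0
```

Emit:
{"method": "servo_tool", "body": {"motion": [[1, 0, 0, -0.0005, 0], [1, 0, 0, 0, 0]]}}

```text
time_s: 12.67
ee_pos: [0.4993, -0.0635, 0.1422]
orientation: [0.144, 0.99, -0.0, 0.0]
contact_force: [1.3, -1.2, -0.9]
width: 0.298
gripper_force: 10.0
```

The pull is only about 1 N at 4.6 mm of lift, so the lid seems free. I'll rise a bit further and confirm.

Emit:
{"method": "servo_tool", "body": {"motion": [[1, -0.0008, 0, -0.0022, 0], [1, -0.0008, 0, -0.0022, 0], [1, -0.0009, 0, -0.0022, 0], [1, 0, 0, 0, 0]]}}

```text
time_s: 13.0
ee_pos: [0.5016, -0.0642, 0.1491]
orientation: [0.144, 0.99, 0.0, -0.0]
contact_force: [-2.1, 0.3, -1.2]
width: 0.296
gripper_force: 10.0
```

```bash
python3 k.py
python3 - <<'E'
from h import *
im=cams.capture("wrist");im2=cams.capture("scene")
b=[0.56517714,-0.08338509,-0.2923461]
c=cams.camera_params("scene")
print(proj(place(b,[[-.07,0,.154],[0,0,.05]]),c))
u,v=proj(place(b,[[0,0,.1]]),c)[0].astype(int)
cr=cv2.resize(im2[v-75:v+75,u-75:u+75],(480,480),interpolation=cv2.INTER_CUBIC)
cv2.imwrite("pics/s4.png",np.hstack([cr,cv2.resize(im[:,160:480],(320,480))]))
E
```

```text
13.0 [ 0.50158197 -0.06424314  0.14913758] -1.5005025553916258 163.39666227713184 [-2.12854174  0.34679736 -1.21879498] [0.00858306 0.27349055 0.00739685]
[3.58153363e-03 7.72529303e-06 1.21390275e-02]
[[384.7712998  216.49477009]
 [361.83022963 235.9114372 ]]
```

View pics/s4.png

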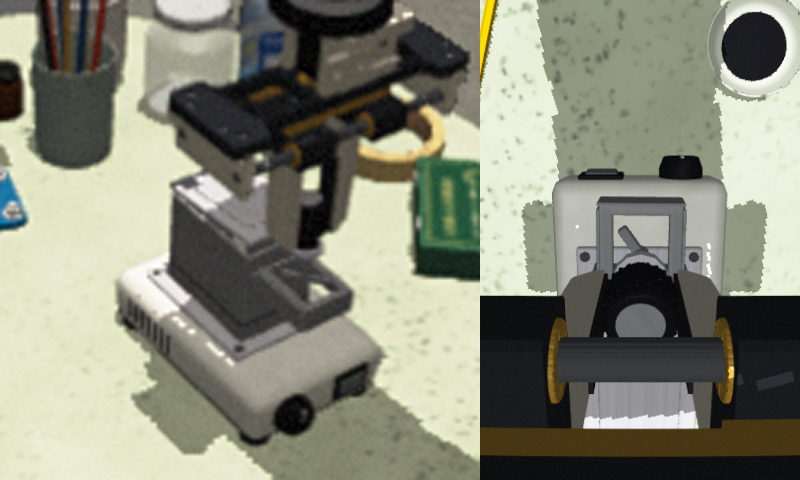

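The left half shows the jar flat on its base and the lid rising. The right half shows the stud's cross bar out of the slot at (632,240), so the lid is free. Next I swing it along the arc.

Emit:
{"method": "servo_tool", "body": {"motion": [[1, -0.0022, 0, -0.0055, 0], [1, -0.0022, 0, -0.0054, 0], [1, -0.0028, 0, -0.0052, 0], [1, -0.0028, 0, -0.0051, 0], [1, -0.0032, 0, -0.005, 0], [1, -0.0033, 0, -0.0048, 0], [1, 0, 0, 0, 0]]}}

```text
time_s: 13.68
ee_pos: [0.5185, -0.0693, 0.1809]
orientation: [0.144, 0.99, -0.0, 0.001]
contact_force: [-1.4, -0.7, -0.1]
width: 0.297
gripper_force: 10.0
```

```bash
python3 k.py
```

```text
13.6833 [ 0.51845951 -0.06928445  0.18090466] -1.5028064754896115 163.39453788952034 [-1.36534558 -0.68857396 -0.09768536] [-0.06515483  0.20981225 -0.01080148]
[2.12762045e-02 1.14029140e-05 4.38681738e-02]
```

Emit:
{"method": "servo_tool", "body": {"motion": [[1, -0.0035, 0, -0.0043, 0], [1, -0.0037, 0, -0.0044, 0], [1, -0.0041, 0, -0.0042, 0], [1, -0.0042, 0, -0.0041, 0], [1, -0.0045, 0, -0.0038, 0], [1, -0.0047, 0, -0.0036, 0], [1, -0.0049, 0, -0.0033, 0], [1, -0.0049, 0, -0.0031, 0], [1, 0, 0, 0, 0]]}}

```text
time_s: 14.43
ee_pos: [0.5516, -0.0792, 0.2112]
orientation: [0.144, 0.99, -0.0, 0.001]
contact_force: [-1.9, -1.7, 0.8]
width: 0.296
gripper_force: 10.0
```

```bash
python3 k.py
```

```text
14.4333 [ 0.55163091 -0.07918515  0.21120047] -1.507013226694907 163.3903670679064 [-1.93349776 -1.69316671  0.78350578] [-0.07047759  0.18645947  0.00524001]
[5.59210641e-02 1.27347896e-05 7.41229983e-02]
```

Emit:
{"method": "servo_tool", "body": {"motion": [[1, -0.0049, 0, -0.0028, 0], [1, -0.0052, 0, -0.0026, 0], [1, -0.0054, 0, -0.0023, 0], [1, -0.0055, 0, -0.0021, 0], [1, -0.0056, 0, -0.0017, 0], [1, -0.005, 0, -0.0014, 0], [1, 0, 0, 0, 0], [1, 0, 0, 0, 0]]}}

```text
time_s: 15.1
ee_pos: [0.5811, -0.088, 0.2235]
orientation: [0.144, 0.99, -0.0, 0.0]
contact_force: [-1.0, -0.7, 0.8]
width: 0.294
gripper_force: 10.0
```

```bash
python3 k.py
python3 - <<'E'
from h import *
im=cams.capture("wrist");im2=cams.capture("scene")
c=cams.camera_params("scene")
u,v=proj(place([0.56517714,-0.08338509,-0.2923461],[[0,0,.12]]),c)[0].astype(int)
cr=cv2.resize(im2[v-90:v+90,u-90:u+90],(480,480),interpolation=cv2.INTER_CUBIC)
cv2.imwrite("pics/s5.png",np.hstack([cr,cv2.resize(im[:,160:480],(320,480))]))
E
```

```text
15.1 [ 0.58109613 -0.08798498  0.22350292] -1.5104188156240559 163.39448787474547 [-0.98736046 -0.67606316  0.83836148] [-0.07012132  0.02639798 -0.01452403]
[8.65995079e-02 3.65501982e-05 8.64728069e-02]
```

View pics/s5.png

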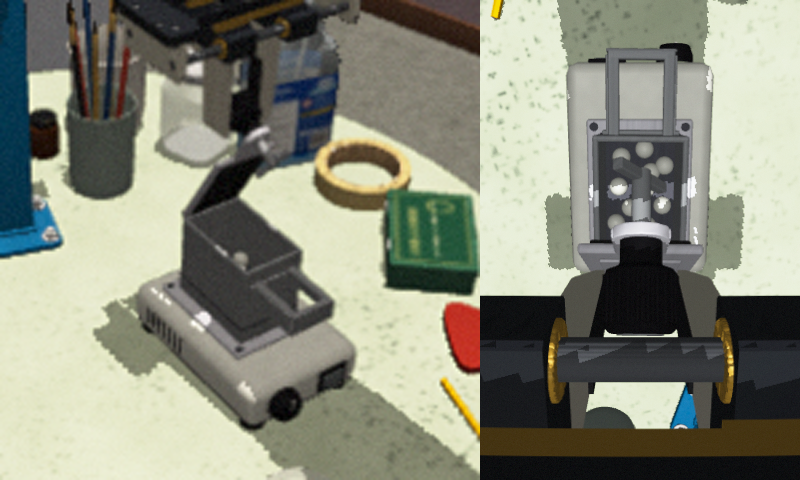

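The lid stands at about 1.09 rad, held by the knob. The jar sits level on the seat, open and showing its grinding balls, and nothing else has moved. Handing in.

```bash
python3 -c "
from bench import ticket
print(ticket.close_job())"
```

```text
the job is handed in; nothing more can be done
None
```

I handed the job in at about 15 s: the jar is down on its three pegs with the knob on the dial side, the lid was not caught so it needed no quarter turn, and the gripper is holding it open at about 1.09 rad (62°).

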